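Packing up the slicer kit after carrot prep

ROBOT

A 6-joint arm with a two-finger parallel gripper is mounted at the origin on the work surface. World frame = base frame: x ahead of the robot, y to its left, z up, the work surface at z = 0. Lengths are in m, angles in rad, forces in N, time in s.
With the tool pointing down it reaches from about 0.25 to 0.725 m from the base axis. Payload 4 kg.
Tool frame: the origin (TCP) lies midway between the tips of the shut fingers; the grasp point (between the pads) lies 19 mm behind it; x points along the fingers, y is the direction in which the jaws open and shut, and the axes are right-handed (so a half turn about x gives the same grasp; the last joint's range is limited). The gripper opens to 85 mm and grips with 20 to 120 N. Pads are 22 mm wide; open, the fingers measure 114 mm over their backs; the gripper's body (76 mm by 85 mm) begins 54 mm behind the grasp point. The pads swing forward as they close: fully open they stand 13 mm farther back than shut.
Start: joints at [1.192, 0.241, 0.005, 1.335, 0, 1.571], TCP at [0.185, 0.465, 0.231] pointing down, gripper open.
Joint ranges: [-2.72, 2.72], [-1.05, 1.87], [-1.09, 1.28], [-1.99, 2.15], [-1.42, 1.44], [-3.14, 3.14]. Speed limits (rad/s): [2.79, 2.79, 3.14, 3.14, 3.14, 3.14].

INTERFACE

Orientations are given as a unit quaternion [x, y, z, w].
In Python, from workcell import * gives the robot as it stands.
- The arm moves only by the tool play_rows, never from a script. Its argument "plan" is a list of rows, each a list of 7 numbers: the shift along the tool's x, y, z in mm, then the turn, a rotation vector about the tool's x, y, z in rad, then the closure, from -1 (fully open) to 1 (shut). In form: [[x, y, z, rx, ry, rz, grip], ...]. A call has 1 to 20 rows; each row shifts and turns the commanded pose from where the row before left it, along the tool's axes as they then stand; what a row does not reach is not made up. A row lasts 1/12 s, in which the tool goes at most 41.7 mm and 7.16 degrees, less where a joint would pass 70% of its speed; a pose out of reach is approached as far as the arm can. A call with a gripper value outside its range is refused whole. The fingers move at their own pace and stop on an object; the grip force is fixed at half the most. Time passes only in rows, so rows that do not move let the fingers close. It gives the time, the measured TCP pose, the force and the opening at its end, in the units of the state.
- get_obs(): the state, without advancing time (a new reading comes with each control period).
- camera(name): name is "scene" or "top"; returns a dict with "frame" (400x640x3 uint8, red, green, blue), "depth" (400x640 float32, m along the optical axis (not along the pixel's ray), 0 where there is no reading), "fx", "fy", "cx", "cy" (pixels), "camera_from_world" (4x4, takes a point from world to camera coordinates). Camera axes: x right, y up, looking along -z (the intrinsics and any distortion apply to the point x, -y, -z); pixel columns grow to the right and rows downward; lengths in m; the calibration is good to about 2 mm. A picture is of the moment at which its call begins.
- job_done(): hands the job in, once; it reports no verdict.
Trained networks look in a picture, given as the dict that the camera call returned (one of the last four; its "shot" number tells which), for a name from the list of things; names that differ only in an ending like _2 or _b are one class to them, and where a whole thing is asked for, a point or a joint stands for the part that bears it (a point fixed in the world has none). Each returns a list of dicts, best first, with "confidence" (0 to 1); they miss things now and then, are a little off and sometimes report something else, mostly with a low value. They report only what shows in the picture. A call takes as long as a camera call. They do not tell look-alikes from the thing itself.
- search_frame(thing, picture): "centre" ([x, y, z] in m, in world coordinates, good to about 4 mm: the middle of the surface that is visible of it).
- pinpoint(thing, picture): "centre" ([x, y, z] in m, in world coordinates, good to about 4 mm: a listed point, or the origin of a listed thing).
The state is a dict: "clock": time; "joint_pos": joint angles; "joint_vel": joint speeds; "tau": joint torques, N m; "eef_pos": TCP position; "tool_rot": TCP orientation; "ft_force": force on the tool from outside, world axes, zero at the start; "ft_torque": the same for the moment, N m; "grip_width": finger opening in m.
Only numpy, scipy, OpenCV 4.12 (cv2) and the standard library are available. Lean on these libraries where they do the work, as an engineer would, in place of code of your own. Each camera call takes 0.05 s, during which the arm holds its last target. There are 200 camera calls.

TASK

Pack up after the carrots: lift the kit case's cantilever tray right over to its open side, put all the loose slicer plates flat in the empty bay underneath in one square pile, and lower the tray gently until it is fully home. Then scrape all the carrot tops off the red board into the scrap pan with the scraper, and stand the scraper upright in the empty bay of the shut tray. Leave the other things on the table where they are.

Things in the scene. Friction and masses are not known exactly. Their poses are not given: they have to be found in the camera images.
- case: Grey cantilever kit case, fixed, 300 (its x, roughly away from the robot) by 160 mm (y); well 65 mm high, walls and floor 4 mm. Origin: centre of underside. One black tray covers the well and swings over to the +y side on steel arms at the x ends. A divider at x = -34 mm parts the well: a carton fills the -x bay, the +x bay is the empty plate bay.
- tray_arm (a joint): Angle (rad) of the tray's parallel 100 mm arms: 0 shut, 2.27 fully open. The tray stays level, on an arc in the case's y-z plane. Shut, arms point to -y, 20 deg above level; upright at 1.22 (tray 66 mm up); open, to +y, 30 deg above level (tray 181 mm to +y, 16 mm up). No spring: the 0.8 kg falls shut before upright, open beyond it, and rests at either end.
- tray_handle (a point): Centre of the tray's steel carrying bar: 90 mm along the case's x, 14 mm square in section, its centre 134.5 mm above the table when shut, 28 mm clear above the tray's walls; a post at each end leaves 74 mm clear. Axes as the case's (always level).
- plate_bay (a point): Centre of the floor of the plate bay in the well, 4 mm above the table; axes as the case's. The bay is 178 mm (x) by 152 mm (y) and 61 mm deep.
- scraper_bay (a point): Centre of the floor of the tray's empty bay, the one at the +x end; axes as the case's; moves with the tray, 69.5 mm above the table when shut. The bay is 99 (x) by 154 mm (y); outer walls stand 37 mm above this floor, dividers 30 mm. The carrying bar's nearer post is 52 mm from the bay's centre towards -x.
- plate1: A flat slicer cutting plate lying on the table: white moulded frame 95 mm (its x) by 52 mm (its y), 14 mm thick, 90 g, with a slicing blade. Origin: centre of its underside; z up. Three or four of the four plates are there in a run.
- plate2: A flat slicer cutting plate lying on the table: white moulded frame 95 mm (its x) by 52 mm (its y), 14 mm thick, 90 g, with a row of julienne teeth. Origin: centre of its underside; z up. Three or four of the four plates are there in a run.
- plate3: A flat slicer cutting plate lying on the table: white moulded frame 95 mm (its x) by 52 mm (its y), 14 mm thick, 90 g, with a dicing grid. Origin: centre of its underside; z up. Three or four of the four plates are there in a run.
- plate4: A flat slicer cutting plate lying on the table: white moulded frame 95 mm (its x) by 52 mm (its y), 14 mm thick, 90 g, with a grating face. Origin: centre of its underside; z up. Three or four of the four plates are there in a run.
- board: Thick red chopping block fixed to the table, 240 mm (x) by 240 mm (y), 40 mm high. Origin: centre of its underside.
- pan: Shallow dark steel scrap pan, 260 mm (along the board's x) by 150 mm, 28 mm high, 2 mm walls, fixed close against the board's -y edge (gap 2 mm) with its rim 12 mm below the board's top. Same axes as the board. Origin: centre of its underside.
- scraper: Board scraper standing on the board, 57 mm high, 160 g: white foot 120 (its x) by 32 (y) by 20 mm high with a steel scraping face along each long side; above it a wooden grip 90 (x) by 24 mm (y), 19 to 57 mm above the underside. Works either way round. Origin: centre of underside; z up.
- carrot1: Cut carrot top, a rigid orange disc 29 mm across and 13 mm thick, 12 g, lying on the board. Origin: centre of its underside. Three to five of the five are there in a run.
- carrot2: Cut carrot top, a rigid orange disc 27.4 mm across and 13 mm thick, 12 g, lying on the board. Origin: centre of its underside. Three to five of the five are there in a run.
- carrot3: Cut carrot top, a rigid orange disc 25.8 mm across and 13 mm thick, 12 g, lying on the board. Origin: centre of its underside. Three to five of the five are there in a run.
- carrot4: Cut carrot top, a rigid orange disc 29 mm across and 13 mm thick, 12 g, lying on the board. Origin: centre of its underside. Three to five of the five are there in a run.
- carrot5: Cut carrot top, a rigid orange disc 27.4 mm across and 13 mm thick, 12 g, lying on the board. Origin: centre of its underside. Three to five of the five are there in a run.
- spice_jar: Bystander: spice jar, 48 mm across, 90 mm high. Origin: centre of its underside. Leave it standing where it is.
- sauce_bottle: Bystander: sauce bottle, 60 mm across, 170 mm high. Origin: centre of its underside. Leave it standing where it is.
- timer: Bystander: round kitchen timer, 64 mm across, 42 mm high. Origin: centre of its underside. Leave it standing where it is.
- steel_cup: Bystander: upturned steel cup, 64 mm across, 62 mm high. Origin: centre of its underside. Leave it standing where it is.
- sponge_brush: Bystander: scrubbing brush, 50 by 90 mm, 26 mm high. Origin: centre of its underside. Leave it standing where it is.
Things that resemble listed ones, but are neither listed nor needed, are in the scene too. Leave any yellow look-alike of the scraper alone.

How it is judged:
By the outcome, as a careful person would: the job done as asked, in the order asked, and still so for the second after the job is handed in, with the robot touching nothing.
Of plate1, plate2, plate3, plate4 only 3 to 4 are there at a start; the rules pass over those that are not, and their reading is None.
Of carrot1, carrot2, carrot3, carrot4, carrot5 only 3 to 5 are there at a start; the rules pass over those that are not, and their reading is None.
At some moment in a run one of carrot1, carrot2, carrot3, carrot4, carrot5, scraper may be knocked a few centimetres aside while the robot is not near it.
It also fails if it takes over 184 s, if anything falls off the work surface, if the arm or the gripper's body presses on something with over 40 N, if the wrist force passes 120 N, or if a joint passes its speed limit or range.

## Working session

There is one attempt and no reset: what is moved stays moved. The work goes in short steps, Python scripts to look and compute and a tool call to move; the robot and the scene stay as the last step left them, time stands still between calls to the robot, and variables do not carry over. Pictures are saved under pics/ and viewed, about 12 in all and at most 16, crops included, and the job is handed in when it is done.

Besides the shell and the picture viewer there is one more tool, called after "Call:" in YAML: its name, and indented under it one key for each argument. play_rows: Moves the arm, as the interface text tells. Its arguments: {"type":"object","properties":{"plan":{"type":"array","items":{"type":"array","items":{"type":"number"}}}},"required":["plan"]}

```bash
mkdir -p pics; ls; cat > h.py <<'E'
from workcell import *
import numpy as np, cv2
from scipy.spatial.transform import Rotation as R
def save(c,n,crop=None,s=1):
    f=c["frame"]
    if crop: f=f[crop[1]:crop[3],crop[0]:crop[2]]
    f=cv2.resize(f,None,fx=s,fy=s,interpolation=cv2.INTER_CUBIC)
    cv2.imwrite("pics/"+n,cv2.cvtColor(f,cv2.COLOR_RGB2BGR))
def cloud(c):
    d=c["depth"];v,u=np.mgrid[:d.shape[0],:d.shape[1]]
    p=np.stack([(u-c["cx"])/c["fx"]*d,-(v-c["cy"])/c["fy"]*d,-d,np.ones_like(d)],-1)
    w=p@np.linalg.inv(np.array(c["camera_from_world"])).T
    w[d==0]=np.nan
    return w[...,:3]
def proj(c,p):
    q=np.array(c["camera_from_world"])@np.append(p,1)
    return c["cx"]+c["fx"]*q[0]/-q[2], c["cy"]+c["fy"]*-q[1]/-q[2]
E
python3 - <<'E'
from h import *
o=get_obs();print({k:np.round(v,3) for k,v in o.items()})
for n in("top","scene"):
    c=camera(n);save(c,n+"0.png",s=1.25);print({k:c[k] for k in c if k not in("frame","depth")})
    for t in "case tray_handle plate_bay scraper_bay plate1 board pan scraper carrot1 spice_jar sauce_bottle timer steel_cup sponge_brush".split():
        print(t,[(np.round(r["centre"],3).tolist(),round(r["confidence"],2)) for r in pinpoint(t,c)][:6])
E
```

```text
pics
{'clock': np.float64(0.0), 'joint_pos': array([1.192, 0.241, 0.004, 1.335, 0.   , 1.571]), 'joint_vel': array([-0.001,  0.   ,  0.001,  0.002,  0.   ,  0.   ]), 'tau': array([ 0.0000e+00, -3.7232e+01,  2.5241e+01,  1.7000e-02,  0.0000e+00,
       -0.0000e+00]), 'eef_pos': array([0.185, 0.464, 0.23 ]), 'tool_rot': array([ 0.132,  0.695, -0.134,  0.694]), 'ft_force': array([-0.55 ,  0.289,  0.064]), 'ft_torque': array([-0.001,  0.033,  0.003]), 'grip_width': np.float64(0.085)}
{'fx': 430.56337053439967, 'fy': 430.56337053439967, 'cx': 317.4966717857443, 'cy': 198.0165144791964, 'camera_from_world': array([[-0.01012049, -0.99966272,  0.02391683, -0.06305255],
       [ 0.99285767, -0.00720244,  0.11908724, -0.55069192],
       [-0.11887481,  0.02495123,  0.9925957 , -1.17405207],
       [ 0.        ,  0.        ,  0.        ,  1.        ]]), 'shot': 1}
case [([0.534, 0.23, 0.002], 0.72)]
tray_handle [([0.538, 0.23, 0.135], 0.67)]
plate_bay []
scraper_bay [([0.481, -0.392, 0.042], 0.65), ([0.63, 0.235, 0.073], 0.63), ([0.43, -0.346, 0.04], 0.58), ([0.536, 0.234, -0.002], 0.55)]
plate
[... 1484 characters left out ...]
002], 0.87), ([0.605, -0.105, -0.001], 0.56), ([0.766, -0.051, -0.0], 0.49)]
board [([0.499, -0.32, -0.004], 0.78)]
pan [([0.501, -0.514, 0.002], 0.73)]
scraper [([0.252, -0.292, -0.003], 0.83), ([0.528, -0.259, 0.036], 0.78), ([0.452, 0.039, 0.002], 0.55)]
carrot1 [([0.481, -0.391, 0.04], 0.62), ([0.541, -0.398, 0.037], 0.56), ([0.429, -0.344, 0.04], 0.49), ([0.491, -0.333, 0.04], 0.48), ([0.553, -0.352, 0.037], 0.42)]
spice_jar [([0.764, -0.054, -0.0], 0.63)]
sauce_bottle [([0.776, 0.063, -0.001], 0.97)]
timer [([0.457, 0.406, 0.002], 0.85), ([0.445, -0.103, -0.003], 0.52)]
steel_cup [([0.755, -0.154, 0.004], 0.57)]
sponge_brush [([0.571, 0.407, 0.002], 0.72), ([0.458, 0.406, -0.0], 0.72)]
```

View pics/top0.png

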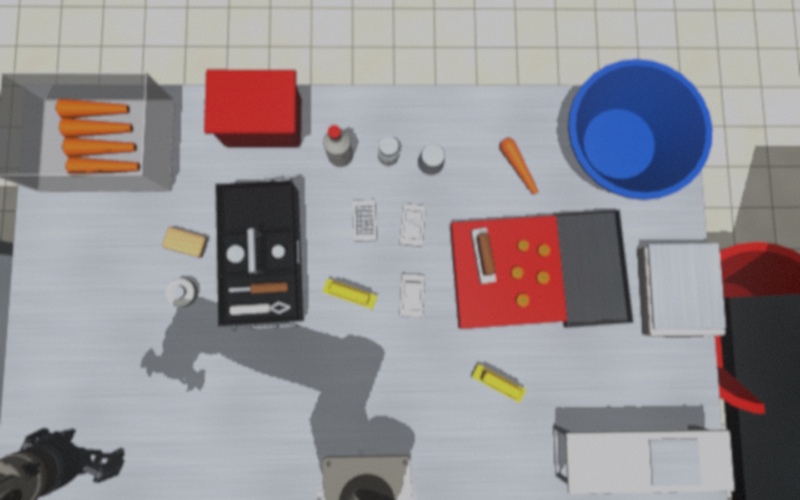

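View pics/scene0.png

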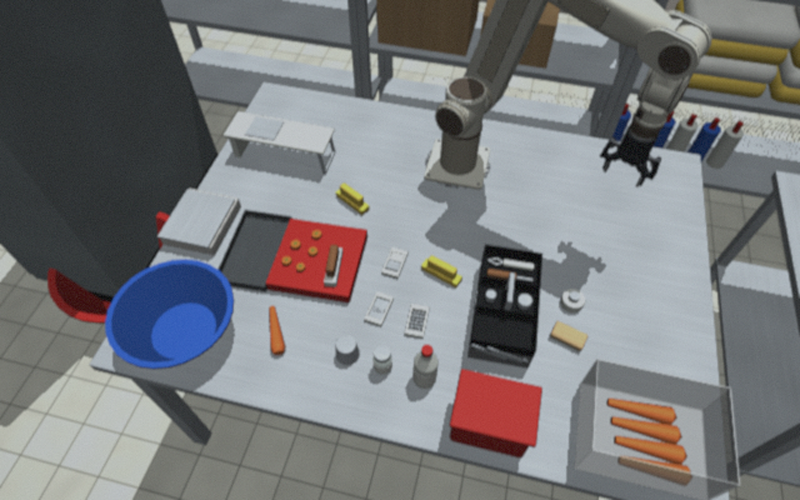

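Top view: the case is at (258,252), with three plates at (364,219), (412,224) and (412,294). The scraper is on the board at (484,255), with five carrots beside it. Two yellow look-alikes are at (350,292) and (498,382). Next I'll measure orientations and heights.

```bash
cat >> h.py <<'E'
def rect(P):
    r=cv2.minAreaRect((P[:,:2]*1000).astype(np.float32).reshape(-1,1,2)); b=cv2.boxPoints(r)
    e=[b[1]-b[0],b[2]-b[1]]; L=[np.linalg.norm(x) for x in e]; i=int(np.argmax(L))
    a=np.degrees(np.arctan2(e[i][1],e[i][0]));a=(a+90)%180-90
    return np.round(r[0],1),np.round((L[i],L[1-i]),1),round(float(a),1),len(P)
def box(w,c,r,z0,z1):
    return (np.abs(w[...,0]-c[0])<r)&(np.abs(w[...,1]-c[1])<r)&(w[...,2]>z0)&(w[...,2]<z1)
def pose(yaw_y):  # tool down, tool y along world angle yaw_y(deg)
    y=np.array([np.cos(np.radians(yaw_y)),np.sin(np.radians(yaw_y)),0]);x=np.array([0,0,-1.])
    return R.from_matrix(np.stack([x,y,np.cross(x,y)],1))
def to(p,yaw_y):
    o=get_obs();q=R.from_quat(o["tool_rot"]);T=pose(yaw_y)
    print("TCP",np.round(o["eef_pos"],4),"shift mm",np.round(q.inv().apply(np.array(p)-o["eef_pos"])*1000,1),"rv",np.round((q.inv()*T).as_rotvec(),3))
    print("shift in target axes",np.round(T.inv().apply(np.array(p)-o["eef_pos"])*1000,1))
E
python3 - <<'E'
from h import *
for n in("top","scene"):
    c=camera(n);w=cloud(c);f=c["frame"].astype(int);hsv=cv2.cvtColor(c["frame"],cv2.COLOR_RGB2HSV)
    print(n,"table z",np.nanmedian(w[box(w,(0.35,0.0),.04,-.03,.03)][:,2]))
    for p in[(0.62,.005),(.607,-.107),(.446,-.103)]:
        m=box(w,p,.07,.007,.03)&(hsv[...,1]<70)
        print("plate",rect(w[m]),np.median(w[m][:,2]))
    m=box(w,(.5,-.32),.17,.03,.05)&(hsv[...,1]>150)&((hsv[...,0]<6)|(hsv[...,0]>174)); m=cv2.morphologyEx(m.astype(np.uint8),cv2.MORPH_OPEN,np.ones((3,3)))>0
    print("board",rect(w[m]),np.median(w[m][:,2]))
    m=box(w,(.528,-.259),.08,.07,.115);print("grip",rect(w[m]),np.median(w[m][:,2]))
    m=box(w,(.528,-.259),.08,.052,.07);print("foot",rect(w[m]))
    m=box(w,(.534,.228),.2,.06,.125);print("case",rect(w[m]))
    m=box(w,(.537,.23),.07,.126,.16);print("bar",rect(w[m]),np.median(w[m][:,2]))
    if n=="top":
        for y in np.arange(.13,.34,.01):
            print(round(y,2),[int(1000*np.nanmax(np.append(w[(np.abs(w[...,0]-x)<.006)&(np.abs(w[...,1]-y)<.005)][:,2],0))) for x in np.arange(.48,.60,.012)])
o=get_obs();q=R.from_quat(o["tool_rot"]);print(q.as_matrix().round(3))
to((.534,.228,.2),90)
E
```

```text
top table z 0.0006953496703714368
plate (array([620.7,  18.1]), array([136.3, 101.8], dtype=float32), -5.3, 399) 0.013831313350117336
plate (array([ 608.7, -123.7]), array([110.9,  95.2], dtype=float32), -0.8, 532) 0.012563503759517869
plate (array([451.8, -97.6]), array([110.5,  91.4], dtype=float32), -0.5, 597) 0.013484286112164678
board (array([ 495.6, -316.6]), array([239.8, 234.9], dtype=float32), -86.6, 5909) 0.040203799738355306
grip (array([ 527.7, -256.8]), array([90.1, 24.7], dtype=float32), 8.6, 345) 0.09571933060613569
foot (array([ 531.7, -289.4]), array([120.4, 102.9], dtype=float32), 7.3, 282)
case (array([538. , 174.5]), array([320.6, 277.3], dtype=float32), 3.2, 7254)
bar (array([534.1, 231.1]), array([89.9, 14.7], dtype=float32), 2.9, 224) 0.14137700764882632
0.13 [5, 6, 4, 3, 5, 6, 7, 4, 5, 4]
0.14 [5, 3, 6, 4, 7, 7, 6, 5, 4, 5]
0.15 [109, 110, 110, 108, 108, 109, 108, 110, 112, 105]
0.16 [75, 104, 74, 72, 72, 72, 74, 108, 111, 107]
0.17 [74, 102, 73, 73, 85, 91, 74, 73, 100, 104]
0.18 [74, 103, 74, 75, 96, 94, 92, 72, 101, 102]
0.19 [75, 102, 74, 75, 95, 95, 94, 7
[... 968 characters left out ...]
6], dtype=float32), -2.7, 329) 0.013215611347205058
board (array([ 497.9, -317.7]), array([242.7, 241.1], dtype=float32), 3.7, 2982) 0.040890712276428265
grip (array([ 531.8, -258.7]), array([93.5, 24.8], dtype=float32), 8.4, 194) 0.09601941195762964
foot (array([ 536.2, -290.4]), array([122.3,  99.4], dtype=float32), 9.1, 149)
case (array([543.4, 173.7]), array([314.9, 276.4], dtype=float32), 3.7, 4206)
bar (array([537.8, 229.7]), array([91.5, 14.4], dtype=float32), 3.0, 118) 0.14078360954499003
[[ 0.     0.37   0.929]
 [ 0.     0.929 -0.37 ]
 [-1.     0.    -0.   ]]
TCP [0.1849 0.4646 0.2313] shift mm [ 31.3 -90.7 411.8] rv [-0.379  0.    -0.   ]
shift in target axes [  31.3 -236.6  349.1]
```

```bash
python3 - <<'E'
from h import *
to((.536,.2305,.2),93)
q=pose(93)
# swing arc in target axes: tool x=-z, tool y=+case y
a=np.linspace(0,2.27,19);t=np.radians(-20)
y=-100*np.cos(a+np.radians(20));z=100*np.sin(a+np.radians(20))
# arms shut: point to -y, 20deg above level
print(np.round(np.c_[-np.diff(z),np.diff(y)],1).tolist(),y[-1]-y[0],z[-1]-z[0])
print(q.as_matrix().round(3))
E
```

```text
TCP [0.1849 0.4646 0.2313] shift mm [ 31.3 -87.7 412.8] rv [-0.431  0.    -0.   ]
shift in target axes [  31.3 -252.1  338.4]
[[-11.5, 5.0], [-10.8, 6.5], [-9.9, 7.8], [-8.9, 9.0], [-7.7, 10.0], [-6.4, 10.9], [-4.9, 11.6], [-3.4, 12.1], [-1.9, 12.5], [-0.3, 12.6], [1.3, 12.5], [2.9, 12.3], [4.4, 11.8], [5.8, 11.2], [7.2, 10.4], [8.4, 9.4], [9.5, 8.2], [10.5, 7.0]] 180.62535130857754 15.70512142340079
[[ 0.    -0.052  0.999]
 [ 0.     0.999  0.052]
 [-1.     0.     0.   ]]
```

Call:
play_rows:
  plan:
    - [0, 0, 0, -0.082, 0, 0, -0.2]
    - [0, 0, 0, -0.082, 0, 0, -0.2]
    - [0, 0, 0, -0.082, 0, 0, -0.2]
    - [0, 0, 0, -0.081, 0, 0, -0.2]

```text
clock: 1.93
eef_pos: [0.1849, 0.4646, 0.2313]
tool_rot: [0.017, 0.707, -0.017, 0.707]
ft_force: [-1.0, 0.5, 0.3]
grip_width: 0.0512
```

Call:
play_rows:
  plan:
    - [0, 0, 0, -0.104, 0, 0, -0.2]
    - [0, -21, 28, 0, 0, 0, -0.2]
    - [0, -21, 28, 0, 0, 0, -0.2]
    - [0, -21, 28, 0, 0, 0, -0.2]
    - [0, -21, 28, 0, 0, 0, -0.2]
    - [0, -21, 28, 0, 0, 0, -0.2]
    - [2, -21, 28, 0, 0, 0, -0.2]
    - [3, -21, 28, 0, 0, 0, -0.2]
    - [4, -21, 28, 0, 0, 0, -0.2]
    - [4, -21, 28, 0, 0, 0, -0.2]
    - [6, -21, 28, 0, 0, 0, -0.2]
    - [6, -21, 28, 0, 0, 0, -0.2]
    - [6, -21, 30, 0, 0, 0, -0.2]
    - [0, 0, 0, 0, 0, 0, -0.2]
    - [0, 0, 0, 0, 0, 0, -0.2]

```text
clock: 3.18
eef_pos: [0.5365, 0.229, 0.1991]
tool_rot: [-0.017, 0.708, 0.017, 0.706]
ft_force: [0.5, -0.1, -0.0]
grip_width: 0.051
```

```bash
python3 - <<'E'
from h import *
to((.536,.2305,.1155),93)
E
```

```text
TCP [0.5365 0.229  0.1991] shift mm [83.6  1.6 -0.3] rv [-0.004 -0.002  0.   ]
shift in target axes [83.6  1.6 -0.4]
```

Call:
play_rows:
  plan:
    - [16, 1.5, 0, 0, 0, 0, -0.2]
    - [20, 0, 0, 0, 0, 0, -0.2]
    - [20, 0, 0, 0, 0, 0, -0.2]
    - [16, 0, 0, 0, 0, 0, -0.2]
    - [8, 0, 0, 0, 0, 0, -0.2]
    - [3, 0, 0, 0, 0, 0, -0.2]
    - [0, 0, 0, 0, 0, 0, 0.9]
    - [0, 0, 0, 0, 0, 0, 0.9]
    - [0, 0, 0, 0, 0, 0, 0.9]
    - [0, 0, 0, 0, 0, 0, 0.9]
    - [0, 0, 0, 0, 0, 0, 0.9]
    - [0, 0, 0, 0, 0, 0, 0.9]

```text
clock: 4.18
eef_pos: [0.5363, 0.2288, 0.119]
tool_rot: [-0.02, 0.706, 0.015, 0.708]
ft_force: [-0.1, -8.4, 3.9]
grip_width: 0.0126
```

Call:
play_rows:
  plan:
    - [-5.8, 2.3, 0, 0, 0, 0, 1]
    - [-5.7, 2.7, 0, 0, 0, 0, 1]
    - [-10.8, 6.5, 0, 0, 0, 0, 1]
    - [-9.9, 7.8, 0, 0, 0, 0, 1]
    - [-8.9, 9, 0, 0, 0, 0, 1]
    - [-7.7, 10, 0, 0, 0, 0, 1]
    - [-6.4, 10.9, 0, 0, 0, 0, 1]
    - [-4.9, 11.6, 0, 0, 0, 0, 1]
    - [-3.4, 12.1, 0, 0, 0, 0, 1]
    - [-1.9, 12.5, 0, 0, 0, 0, 1]

```text
clock: 5.02
eef_pos: [0.532, 0.3179, 0.1848]
tool_rot: [-0.018, 0.706, 0.018, 0.708]
ft_force: [1.3, -1.4, -0.3]
grip_width: 0.0126
```

Call:
play_rows:
  plan:
    - [-0.3, 12.6, 0, 0, 0, 0, 1]
    - [1.3, 12.5, 0, 0, 0, 0, 1]
    - [2.9, 12.3, 0, 0, 0, 0, 1]
    - [4.4, 11.8, 0, 0, 0, 0, 1]
    - [5.8, 11.2, 0, 0, 0, 0, 1]
    - [7.2, 10.4, 0, 0, 0, 0, 1]
    - [8.4, 9.4, 0, 0, 0, 0, 1]
    - [4.7, 4.2, 0, 0, 0, 0, 1]
    - [4.8, 4, 0, 0, 0, 0, 1]
    - [5.2, 3.5, 0, 0, 0, 0, 1]
    - [5.3, 3.5, 0, 0, 0, 0, 1]
    - [0, 0, 0, 0, 0, 0, 1]

```text
clock: 6.02
eef_pos: [0.5275, 0.4092, 0.1346]
tool_rot: [-0.02, 0.706, 0.015, 0.708]
ft_force: [2.7, -12.8, 13.7]
grip_width: 0.0126
```

Call:
play_rows:
  plan:
    - [0, 0, 0, 0, 0, 0, -0.2]
    - [0, 0, 0, 0, 0, 0, -0.2]
    - [0, 0, 0, 0, 0, 0, -0.2]
    - [0, 0, 0, 0, 0, 0, -0.2]
    - [-15, 0, 0, 0, 0, 0, -0.2]
    - [-25, 0, 0, 0, 0, 0, -0.2]
    - [-25, 0, 0, 0, 0, 0, -0.2]
    - [0, 0, 0, 0, 0, 0, -0.2]

```text
clock: 6.68
eef_pos: [0.5275, 0.4149, 0.2035]
tool_rot: [-0.017, 0.705, 0.021, 0.709]
ft_force: [0.8, 0.6, 0.9]
grip_width: 0.0514
```

```bash
python3 - <<'E'
from h import *
for n in("top","scene"):
    c=camera(n);w=cloud(c);hsv=cv2.cvtColor(c["frame"],cv2.COLOR_RGB2HSV)
    save(c,n+"1.png",s=1.25)
    for p in[(0.62,.005),(.607,-.107),(.446,-.103)]:
        m=box(w,p,.066,.008,.03)&(hsv[...,1]<80)
        m=cv2.morphologyEx(m.astype(np.uint8),cv2.MORPH_CLOSE,np.ones((3,3)))
        k,l,s,_=cv2.connectedComponentsWithStats(m); i=1+np.argmax(s[1:,4])
        mm=(l==i)&(w[...,2]>.006);P=w[mm]
        print("plate",rect(P),np.nanmedian(P[:,2]), P.mean(0).round(4))
    for t in "case","tray_handle","plate_bay","plate1":
        print(t,[(np.round(r["centre"],3).tolist(),round(r["confidence"],2)) for r in pinpoint(t,c)][:4])
    # well walls near top z~65
    m=box(w,(.536,.23),.18,.055,.075);m=cv2.morphologyEx(m.astype(np.uint8),cv2.MORPH_CLOSE,np.ones((3,3)))
    k,l,s,_=cv2.connectedComponentsWithStats(m); i=1+np.argmax(s[1:,4]);P=w[(l==i)&(w[...,2]>.055)];print("well",rect(P),s[1:,4].max())
    m=box(w,(.591,.232),.1,.0,.012);print("bayfloor",rect(w[m]))
E
```

```text
plate (array([616.4,   6.3]), array([94.8, 52. ], dtype=float32), 2.7, 394) 0.014004267855276753 [0.6171 0.0066 0.0139]
plate (array([ 605.1, -104.5]), array([95.7, 52. ], dtype=float32), -6.9, 548) 0.012328037353155352 [ 0.6043 -0.1044  0.0122]
plate (array([ 447.4, -100.9]), array([102.3,  51.9], dtype=float32), -4.3, 597) 0.013583062833641968 [ 0.4428 -0.1006  0.0136]
case [([0.536, 0.232, -0.0], 0.82)]
tray_handle [([0.527, 0.408, 0.15], 0.94)]
plate_bay [([0.595, 0.232, 0.002], 0.95), ([0.553, -0.351, 0.036], 0.5)]
plate1 [([0.611, -0.107, -0.003], 0.98), ([0.451, -0.104, -0.002], 0.64), ([0.62, 0.002, -0.001], 0.57)]
well (array([534.3, 238.5]), array([318.8, 183.6], dtype=float32), 4.6, 907) 1017
bayfloor (array([590.9, 231.9]), array([200.5, 198.4], dtype=float32), -89.7, 3511)
plate (array([6.198e+02, 2.000e-01]), array([97.5, 60.6], dtype=float32), 2.8, 304) 0.013336842490265788 [0.6205 0.0046 0.0134]
plate (array([ 611.3, -104.4]), array([102.3,  57.3], dtype=float32), -6.9, 343) 0.012697089559442265 [ 0.6097 -0.1062  0.0125]
plate (array([450.8, -97.8]), array([105.5,  62.8], dtype=float32), -4.5, 316) 0.013873496295617516 [ 0.4479 -0.1017  0.0136]
case [([0.536, 0.23, -0.005], 0.69)]
tray_handle [([0.527, 0.407, 0.151], 0.84)]
plate_bay [([0.593, 0.231, 0.006], 0.92)]
plate1 [([0.608, -0.106, -0.003], 0.9), ([0.618, 0.005, -0.0], 0.89), ([0.444, -0.1, -0.006], 0.76)]
well (array([537.8, 241. ]), array([322.7, 190.9], dtype=float32), 4.1, 628) 674
bayfloor (array([591.2, 232.2]), array([200.2, 199. ], dtype=float32), -89.7, 2018)
```

View pics/top1.png

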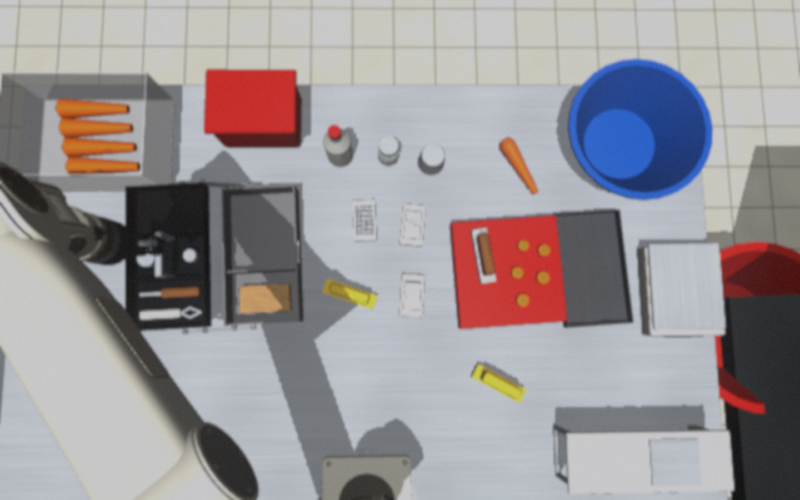

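```bash
python3 - <<'E'
from h import *
to((.618,.0045,.06),92.7)
E
```

```text
TCP [0.5257 0.4124 0.1971] shift mm [ 137.3 -412.    71. ] rv [ 0.005 -0.001  0.001]
shift in target axes [ 137.1 -411.8   73. ]
```

Call:
play_rows:
  plan:
    - [0, -15, 3, 0, 0, 0, -0.5]
    - [0, -33, 6, 0, 0, 0, -1]
    - [0, -33, 6, 0, 0, 0, -1]
    - [0, -33, 6, 0, 0, 0, -1]
    - [0, -33, 6, 0, 0, 0, -1]
    - [0, -33, 6, 0, 0, 0, -1]
    - [0, -33, 6, 0, 0, 0, -1]
    - [0, -33, 6, 0, 0, 0, -1]
    - [0, -33, 6, 0, 0, 0, -1]
    - [0, -33, 6, 0, 0, 0, -1]
    - [20, -33, 6, 0, 0, 0, -1]
    - [25, -33, 6, 0, 0, 0, -1]
    - [30, -33, 6, 0, 0, 0, -1]
    - [30, -18, 2, 0, 0, 0, -1]
    - [30, -16, 2, 0, 0, 0, -1]
    - [0, 0, 0, 0, 0, 0, -1]
    - [0, 0, 0, 0, 0, 0, -1]

```text
clock: 8.6
eef_pos: [0.6253, -0.0268, 0.0632]
tool_rot: [-0.017, 0.709, 0.018, 0.705]
ft_force: [-0.3, -0.1, 0.6]
grip_width: 0.0855
```

```bash
python3 - <<'E'
from h import *
to((.618,.0045,.0),92.7)
E
```

```text
TCP [ 0.6253 -0.0268  0.0632] shift mm [63.2 31.6 -5.4] rv [ 0.002 -0.005 -0.001]
shift in target axes [63.2 31.6 -5.8]
```

Call:
play_rows:
  plan:
    - [4, 16, -3, 0, 0, 0, -1]
    - [12, 15.5, -2.5, 0, 0, 0, -1]
    - [16, 0, 0, 0, 0, 0, -1]
    - [16, 0, 0, 0, 0, 0, -1]
    - [10, 0, 0, 0, 0, 0, -1]
    - [5, 0, 0, 0, 0, 0, -1]
    - [0, 0, 0, 0, 0, 0, -1]
    - [0, 0, 0, 0, 0, 0, 0.6]
    - [0, 0, 0, 0, 0, 0, 0.6]
    - [0, 0, 0, 0, 0, 0, 0.6]
    - [0, 0, 0, 0, 0, 0, 0.6]
    - [0, 0, 0, 0, 0, 0, 0.6]
    - [0, 0, 0, 0, 0, 0, 0.6]

```text
clock: 9.68
eef_pos: [0.6219, 0.0059, 0.0041]
tool_rot: [-0.018, 0.706, 0.018, 0.708]
ft_force: [-0.1, 0.3, 4.8]
grip_width: 0.0501
```

Call:
play_rows:
  plan:
    - [-8, 0, 0, 0, 0, 0, 0.6]
    - [-20, 0, 0, 0, 0, 0, 0.6]
    - [-30, 0, 0, 0, 0, 0, 0.6]
    - [-35, 0, 0, 0, 0, 0, 0.6]
    - [-27, 10, 0, 0, 0, 0, 0.6]
    - [0, 30, 0, 0, 0, 0, 0.6]
    - [0, 33, 0, 0, 0, 0, 0.6]
    - [0, 33, -3, 0, 0, 0, 0.6]
    - [0, 33, -3, 0, 0, 0, 0.6]
    - [0, 33, -3, 0, 0, 0, 0.6]
    - [0, 30, -3, 0, 0, 0, 0.6]
    - [0, 15, -2, 0, 0, 0, 0.6]
    - [0, 8, 0, 0, 0, 0, 0.6]
    - [0, 0, 0, 0, 0, 0, 0.6]
    - [0, 0, 0, 0, 0, 0, 0.6]

```text
clock: 10.93
eef_pos: [0.5948, 0.2291, 0.1222]
tool_rot: [-0.019, 0.707, 0.018, 0.707]
ft_force: [0.2, -0.2, -0.4]
grip_width: 0.0501
```

```bash
python3 - <<'E'
from h import *
to((.597,.2315,.008),93)
c=camera("scene");save(c,"s2.png",(330,130,480,330),3)
E
```

```text
TCP [0.5948 0.2291 0.1222] shift mm [114.2   2.4   2.4] rv [-0.001 -0.     0.001]
shift in target axes [114.2   2.3   2.3]
```

View pics/s2.png

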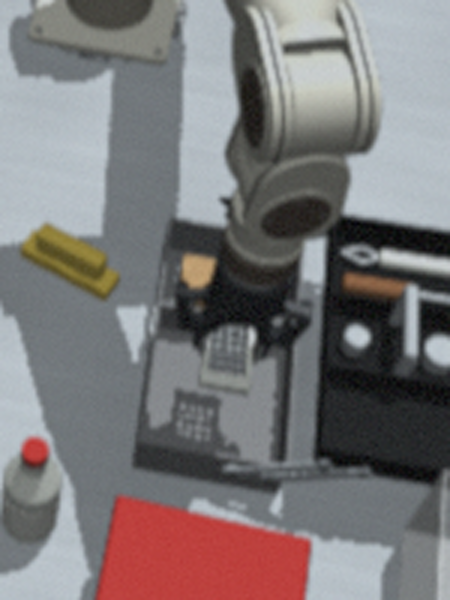

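Call:
play_rows:
  plan:
    - [10, 2.4, 2.4, 0, 0, 0, 0.6]
    - [20, 0, 0, 0, 0, 0, 0.6]
    - [25, 0, 0, 0, 0, 0, 0.6]
    - [25, 0, 0, 0, 0, 0, 0.6]
    - [18, 0, 0, 0, 0, 0, 0.6]
    - [9, 0, 0, 0, 0, 0, 0.6]
    - [4, 0, 0, 0, 0, 0, 0.6]
    - [2, 0, 0, 0, 0, 0, 0.6]
    - [0, 0, 0, 0, 0, 0, 0.6]
    - [0, 0, 0, 0, 0, 0, 0.6]

```text
clock: 11.82
eef_pos: [0.5982, 0.2326, 0.0107]
tool_rot: [-0.018, 0.706, 0.019, 0.708]
ft_force: [0.8, -1.2, -1.8]
grip_width: 0.0497
```

Call:
play_rows:
  plan:
    - [2, 0, 0, 0, 0, 0, 0.6]
    - [0, 0, 0, 0, 0, 0, 0.6]
    - [0, 0, 0, 0, 0, 0, -0.6]
    - [0, 0, 0, 0, 0, 0, -0.6]
    - [0, 0, 0, 0, 0, 0, -0.6]
    - [-8, 0, 0, 0, 0, 0, -0.6]
    - [-20, 0, 0, 0, 0, 0, -0.6]
    - [-30, 0, 0, 0, 0, 0, -0.6]
    - [-32, 0, 0, 0, 0, 0, -0.6]
    - [-25, 0, 0, 0, 0, 0, -0.6]
    - [0, 0, 0, 0, 0, 0, -0.6]

```text
clock: 12.73
eef_pos: [0.6009, 0.2341, 0.1303]
tool_rot: [-0.017, 0.703, 0.02, 0.711]
ft_force: [0.9, 0.7, 0.8]
grip_width: 0.0683
```

```bash
python3 - <<'E'
from h import *
to((.607,-.105,.06),83.1)
E
```

```text
TCP [0.6009 0.2341 0.1303] shift mm [  68.8 -339.2  -12.5] rv [ 0.173  0.012 -0.005]
shift in target axes [  70.3 -335.9   46.8]
```

Call:
play_rows:
  plan:
    - [0, 0, 0, 0.0865, 0, 0, -0.6]
    - [0, 0, 0, 0.0865, 0, 0, -0.8]
    - [0, -18, 3, 0, 0, 0, -1]
    - [0, -33, 5, 0, 0, 0, -1]
    - [0, -33, 5, 0, 0, 0, -1]
    - [0, -33, 5, 0, 0, 0, -1]
    - [0, -33, 5, 0, 0, 0, -1]
    - [0, -33, 5, 0, 0, 0, -1]
    - [0, -33, 5, 0, 0, 0, -1]
    - [0, -33, 5, 0, 0, 0, -1]
    - [15, -33, 5, 0, 0, 0, -1]
    - [20, -30, 4, 0, 0, 0, -1]
    - [20, -17, 2, 0, 0, 0, -1]
    - [10, -7, 0, 0, 0, 0, -1]
    - [0, 0, 0, 0, 0, 0, -1]
    - [0, 0, 0, 0, 0, 0, -1]
    - [0, 0, 0, 0, 0, 0, -1]

```text
clock: 14.15
eef_pos: [0.6061, -0.1057, 0.0585]
tool_rot: [0.042, 0.705, -0.042, 0.706]
ft_force: [-0.3, 0.2, -0.2]
grip_width: 0.0855
```

```bash
python3 - <<'E'
from h import *
to((.607,-.105,.0),83.1)
E
```

```text
TCP [ 0.6061 -0.1057  0.0585] shift mm [58.5  0.7  0.8] rv [ 0.001  0.002 -0.   ]
shift in target axes [58.5  0.8  0.9]
```

Call:
play_rows:
  plan:
    - [10, 0.7, 0.8, 0, 0, 0, -1]
    - [18, 0, 0, 0, 0, 0, -1]
    - [16, 0, 0, 0, 0, 0, -1]
    - [10, 0, 0, 0, 0, 0, -1]
    - [4, 0, 0, 0, 0, 0, -1]
    - [0, 0, 0, 0, 0, 0, -1]
    - [0, 0, 0, 0, 0, 0, 0.6]
    - [0, 0, 0, 0, 0, 0, 0.6]
    - [0, 0, 0, 0, 0, 0, 0.6]
    - [0, 0, 0, 0, 0, 0, 0.6]
    - [0, 0, 0, 0, 0, 0, 0.6]
    - [0, 0, 0, 0, 0, 0, 0.6]

```text
clock: 15.15
eef_pos: [0.6073, -0.1066, 0.0009]
tool_rot: [0.043, 0.705, -0.043, 0.707]
ft_force: [-0.1, 0.9, 6.5]
grip_width: 0.0504
```

```bash
python3 - <<'E'
from h import *
to((.593,.2325,.13),93)
c=camera("top");w=cloud(c);hsv=cv2.cvtColor(c["frame"],cv2.COLOR_RGB2HSV)
def best(p,z0,z1,s=80):
    m=box(w,p,.07,z0,z1)&(hsv[...,1]<s);m=cv2.morphologyEx(m.astype(np.uint8),cv2.MORPH_CLOSE,np.ones((3,3)))
    k,l,st,_=cv2.connectedComponentsWithStats(m);i=1+np.argmax(st[1:,4]);P=w[(l==i)&(w[...,2]>z0)];return rect(P),P.mean(0).round(4)
print(best((.593,.232),.011,.03)); print(best((.446,-.101),.008,.03))
for r in pinpoint("plate1",c):print(np.round(r["centre"],3),r["confidence"])
print([c["frame"][:, :][tuple(np.round(proj(c,p)).astype(int)[::-1])] for p in[(.593,.232,.018),(.593,.19,.004)]])
E
```

```text
TCP [ 0.6073 -0.1066  0.0009] shift mm [-129.3  334.9  -54.7] rv [-0.173  0.003  0.   ]
shift in target axes [-129.1  339.4    3.4]
((array([591.8, 233.8]), array([95.2, 56.4], dtype=float32), 3.2, 453), array([0.5922, 0.2351, 0.0179]))Traceback (most recent call last):
  File "<stdin>", line 7, in <module>
  File "<stdin>", line 6, in best
    return _wrapfunc(a, 'argmax', axis=axis, out=out, **kwds)
    return bound(*args, **kwds)
ValueError: attempt to get argmax of an empty sequence
```

Call:
play_rows:
  plan:
    - [-8, 0, 0, 0, 0, 0, 0.6]
    - [-20, 0, 0, 0, 0, 0, 0.6]
    - [-30, 0, 0, 0, 0, 0, 0.6]
    - [-36, 0, 0, -0.0865, 0, 0, 0.6]
    - [-30, 0, 0, -0.0865, 0, 0, 0.6]
    - [-6, 25, 0, 0, 0, 0, 0.6]
    - [0, 36, 0, 0, 0, 0, 0.6]
    - [0, 36, 0, 0, 0, 0, 0.6]
    - [0, 36, 0, 0, 0, 0, 0.6]
    - [0, 36, 0, 0, 0, 0, 0.6]
    - [0, 36, 1, 0, 0, 0, 0.6]
    - [0, 36, 1, 0, 0, 0, 0.6]
    - [0, 36, 1, 0, 0, 0, 0.6]
    - [0, 36, 1, 0, 0, 0, 0.6]
    - [0, 18, 0, 0, 0, 0, 0.6]
    - [0, 8, 0, 0, 0, 0, 0.6]
    - [0, 0, 0, 0, 0, 0, 0.6]
    - [0, 0, 0, 0, 0, 0, 0.6]
    - [0, 0, 0, 0, 0, 0, 0.6]

```text
clock: 16.78
eef_pos: [0.5923, 0.2307, 0.1292]
tool_rot: [-0.018, 0.707, 0.017, 0.707]
ft_force: [-0.2, 0.1, -1.2]
grip_width: 0.0503
```

```bash
python3 - <<'E'
from h import *
to((.594,.2326,.02),93)
E
```

```text
TCP [0.5923 0.2307 0.1292] shift mm [109.2   2.    1.8] rv [-0.002 -0.001  0.001]
shift in target axes [109.2   1.9   1.8]
```

Call:
play_rows:
  plan:
    - [10, 1.9, 1.8, 0, 0, 0, 0.6]
    - [20, 0, 0, 0, 0, 0, 0.6]
    - [25, 0, 0, 0, 0, 0, 0.6]
    - [25, 0, 0, 0, 0, 0, 0.6]
    - [16, 0, 0, 0, 0, 0, 0.6]
    - [7, 0, 0, 0, 0, 0, 0.6]
    - [4, 0, 0, 0, 0, 0, 0.6]
    - [2, 0, 0, 0, 0, 0, 0.6]
    - [0, 0, 0, 0, 0, 0, 0.6]
    - [0, 0, 0, 0, 0, 0, 0.6]

```text
clock: 17.62
eef_pos: [0.5951, 0.2345, 0.0216]
tool_rot: [-0.018, 0.706, 0.019, 0.708]
ft_force: [0.6, 0.8, -0.7]
grip_width: 0.0502
```

Call:
play_rows:
  plan:
    - [1, -1.5, -0.8, 0, 0, 0, 0.6]
    - [1, 0, 0, 0, 0, 0, 0.6]
    - [0, 0, 0, 0, 0, 0, 0.6]
    - [0, 0, 0, 0, 0, 0, -0.6]
    - [0, 0, 0, 0, 0, 0, -0.6]
    - [0, 0, 0, 0, 0, 0, -0.6]
    - [-8, 0, 0, 0, 0, 0, -0.6]
    - [-20, 0, 0, 0, 0, 0, -0.6]
    - [-30, 0, 0, 0, 0, 0, -0.6]
    - [-40, 0, 0, 0, 0, 0, -0.6]
    - [-25, 0, 0, 0, 0, 0, -0.6]
    - [0, 0, 0, 0, 0, 0, -0.6]
    - [0, 0, 0, 0, 0, 0, -0.6]

```text
clock: 18.7
eef_pos: [0.595, 0.2336, 0.1447]
tool_rot: [-0.018, 0.705, 0.019, 0.709]
ft_force: [-0.9, -0.9, -0.3]
grip_width: 0.0683
```

```bash
python3 - <<'E'
from h import *
to((.4455,-.101,.07),85.6)
E
```

```text
TCP [0.595  0.2336 0.1447] shift mm [  73.1 -326.4 -167.2] rv [ 0.129  0.006 -0.002]
shift in target axes [  74.7 -345.  -123.4]
```

Call:
play_rows:
  plan:
    - [0, 0, 0, 0.065, 0, 0, -0.6]
    - [0, 0, 0, 0.064, 0, 0, -0.8]
    - [0, -18, -6, 0, 0, 0, -1]
    - [0, -33, -12, 0, 0, 0, -1]
    - [0, -33, -12, 0, 0, 0, -1]
    - [0, -33, -12, 0, 0, 0, -1]
    - [0, -33, -12, 0, 0, 0, -1]
    - [0, -33, -12, 0, 0, 0, -1]
    - [0, -33, -12, 0, 0, 0, -1]
    - [0, -33, -12, 0, 0, 0, -1]
    - [0, -33, -12, 0, 0, 0, -1]
    - [10, -33, -11, 0, 0, 0, -1]
    - [20, -20, -7, 0, 0, 0, -1]
    - [25, -10, -3, 0, 0, 0, -1]
    - [12, 0, 0, 0, 0, 0, -1]
    - [0, 0, 0, 0, 0, 0, -1]
    - [0, 0, 0, 0, 0, 0, -1]

```text
clock: 20.12
eef_pos: [0.4426, -0.1015, 0.0731]
tool_rot: [0.028, 0.708, -0.027, 0.705]
ft_force: [-0.3, -0.4, 0.0]
grip_width: 0.0853
```

```bash
cat >> h.py <<'E'
def best(c,p,z0,z1,s=80,r=.07):
    w=cloud(c);hsv=cv2.cvtColor(c["frame"],cv2.COLOR_RGB2HSV)
    m=box(w,p,r,z0,z1)&(hsv[...,1]<s);m=cv2.morphologyEx(m.astype(np.uint8),cv2.MORPH_CLOSE,np.ones((3,3)))
    k,l,st,_=cv2.connectedComponentsWithStats(m)
    if k<2: return None
    i=1+np.argmax(st[1:,4]);P=w[(l==i)&(w[...,2]>z0)];return rect(P),P.mean(0).round(4)
E
python3 - <<'E'
from h import *
to((.4455,-.101,.0),85.6)
c=camera("top");print(best(c,(.593,.232),.011,.05),best(c,(.593,.232),.026,.05))
E
```

```text
TCP [ 0.4426 -0.1015  0.0731] shift mm [73.1  0.6  3.1] rv [-0.    -0.004 -0.001]
shift in target axes [73.1  0.7  2.8]
((array([589.2, 239.3]), array([101.5,  65.4], dtype=float32), 5.5, 695), array([0.5906, 0.2342, 0.0293])) ((array([592.1, 236. ]), array([95.7, 53.3], dtype=float32), 3.4, 557), array([0.5911, 0.2356, 0.0312]))
```

Call:
play_rows:
  plan:
    - [10, 0.7, 2.8, 0, 0, 0, -1]
    - [18, 0, 0, 0, 0, 0, -1]
    - [20, 0, 0, 0, 0, 0, -1]
    - [14, 0, 0, 0, 0, 0, -1]
    - [8, 0, 0, 0, 0, 0, -1]
    - [3, 0, 0, 0, 0, 0, -1]
    - [0, 0, 0, 0, 0, 0, -1]
    - [0, 0, 0, 0, 0, 0, 0.6]
    - [0, 0, 0, 0, 0, 0, 0.6]
    - [0, 0, 0, 0, 0, 0, 0.6]
    - [0, 0, 0, 0, 0, 0, 0.6]
    - [0, 0, 0, 0, 0, 0, 0.6]
    - [0, 0, 0, 0, 0, 0, 0.6]

```text
clock: 21.25
eef_pos: [0.4482, -0.1016, 0.0027]
tool_rot: [0.027, 0.706, -0.027, 0.708]
ft_force: [-1.1, -0.1, 5.1]
grip_width: 0.05
```

Call:
play_rows:
  plan:
    - [-8, 0, 0, 0, 0, 0, 0.6]
    - [-20, 0, 0, 0, 0, 0, 0.6]
    - [-30, 0, 0, 0, 0, 0, 0.6]
    - [-36, 0, 0, -0.065, 0, 0, 0.6]
    - [-30, 0, 0, -0.064, 0, 0, 0.6]
    - [-18, 22, 11, 0, 0, 0, 0.6]
    - [0, 33, 17, 0, 0, 0, 0.6]
    - [0, 33, 17, 0, 0, 0, 0.6]
    - [0, 33, 17, 0, 0, 0, 0.6]
    - [0, 33, 17, 0, 0, 0, 0.6]
    - [0, 33, 17, 0, 0, 0, 0.6]
    - [0, 33, 17, 0, 0, 0, 0.6]
    - [0, 33, 17, 0, 0, 0, 0.6]
    - [0, 33, 17, 0, 0, 0, 0.6]
    - [0, 24, 12, 0, 0, 0, 0.6]
    - [0, 14, 6, 0, 0, 0, 0.6]
    - [0, 0, 0, 0, 0, 0, 0.6]
    - [0, 0, 0, 0, 0, 0, 0.6]
    - [0, 0, 0, 0, 0, 0, 0.6]

```text
clock: 22.83
eef_pos: [0.5944, 0.2302, 0.1434]
tool_rot: [-0.019, 0.707, 0.018, 0.707]
ft_force: [0.3, -0.4, -0.8]
grip_width: 0.0498
```

```bash
python3 - <<'E'
from h import *
to((.596,.2335,.036),93)
c=camera("scene")
w=cloud(c);hsv=cv2.cvtColor(c["frame"],cv2.COLOR_RGB2HSV)
print(best(c,(.59,.23),.13,.165,90))
E
```

```text
TCP [0.5944 0.2302 0.1434] shift mm [107.4   3.3   1.9] rv [-0.001 -0.001  0.001]
shift in target axes [107.4   3.2   1.8]
((array([604.6, 233.3]), array([81.7, 72.9], dtype=float32), 23.2, 375), array([0.6062, 0.2328, 0.154 ]))
```

Call:
play_rows:
  plan:
    - [10, 2, 1.5, 0, 0, 0, 0.6]
    - [20, 0, 0, 0, 0, 0, 0.6]
    - [25, 0, 0, 0, 0, 0, 0.6]
    - [25, 0, 0, 0, 0, 0, 0.6]
    - [15, 0, 0, 0, 0, 0, 0.6]
    - [7, 0, 0, 0, 0, 0, 0.6]
    - [3, 0, 0, 0, 0, 0, 0.6]
    - [1, 0, 0, 0, 0, 0, 0.6]
    - [0, 0, 0, 0, 0, 0, 0.6]
    - [0, 0, 0, 0, 0, 0, 0.6]

```text
clock: 23.72
eef_pos: [0.5974, 0.2333, 0.0388]
tool_rot: [-0.018, 0.706, 0.019, 0.708]
ft_force: [0.4, -1.1, -0.0]
grip_width: 0.0501
```

Call:
play_rows:
  plan:
    - [2, 0, -1, 0, 0, 0, 0.6]
    - [1.5, 0, 0, 0, 0, 0, 0.6]
    - [0, 0, 0, 0, 0, 0, 0.6]
    - [0, 0, 0, 0, 0, 0, -0.6]
    - [0, 0, 0, 0, 0, 0, -0.6]
    - [0, 0, 0, 0, 0, 0, -0.6]
    - [-8, 0, 0, 0, 0, 0, -0.6]
    - [-20, 0, 0, 0, 0, 0, -0.6]
    - [-30, 0, 0, 0, 0, 0, -0.6]
    - [-40, 0, 0, 0, 0, 0, -0.6]
    - [-30, 0, 0, 0, 0, 0, -0.6]
    - [-30, 0, 0, 0, 0, 0, -0.4]
    - [-15, 20, -18, 0, 0, 0, -0.2]
    - [0, 35, -18, 0, 0, 0, -0.2]
    - [0, 35, -18, 0, 0, 0, -0.2]
    - [0, 35, -10, 0, 0, 0, -0.2]
    - [0, 25, -2, 0, 0, 0, -0.2]
    - [0, 15, 0, 0, 0, 0, -0.2]
    - [0, 5, 0, 0, 0, 0, -0.2]

```text
clock: 25.3
eef_pos: [0.5194, 0.4022, 0.2071]
tool_rot: [-0.019, 0.707, 0.02, 0.707]
ft_force: [0.1, 0.9, -0.2]
grip_width: 0.0515
```

```bash
python3 - <<'E'
from h import *
to((.5275,.4105,.1346),93)
for n in("top","scene"):
    c=camera(n);save(c,n+"3.png",(150,100,300,300) if n=="top" else (330,150,480,330),2.5)
    print(best(c,(.593,.232),.04,.065)); print(best(c,(.593,.232),.01,.065))
E
```

```text
TCP [0.5194 0.4022 0.2071] shift mm [72.6  7.8  8.5] rv [ 0.004  0.    -0.001]
shift in target axes [72.5  7.9  8.5]
((array([591.7, 236. ]), array([95.1, 52.5], dtype=float32), 2.9, 631), array([0.5901, 0.2357, 0.0459]))
((array([594.3, 242.3]), array([112.3,  72.9], dtype=float32), -1.1, 763), array([0.5897, 0.2332, 0.0423]))
((array([594.5, 234.2]), array([98.5, 52.3], dtype=float32), 2.9, 384), array([0.595 , 0.2341, 0.0456]))
((array([587.4, 235.4]), array([118.7,  68.2], dtype=float32), 6.6, 514), array([0.6012, 0.2336, 0.0403]))
```

View pics/top3.png

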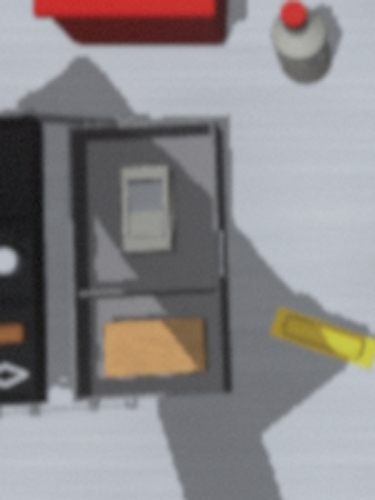

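The pile is square: the three plates measure 591.7–592.1 mm in x, and the yaw is about 3° like the case. Next I grip the bar and close the tray.

Call:
play_rows:
  plan:
    - [10, 7.5, 8, 0, 0, 0, -0.2]
    - [18, 0, 0, 0, 0, 0, -0.2]
    - [18, 0, 0, 0, 0, 0, -0.2]
    - [14, 0, 0, 0, 0, 0, -0.2]
    - [8, 0, 0, 0, 0, 0, -0.2]
    - [4, 0, 0, 0, 0, 0, -0.2]
    - [0, 0, 0, 0, 0, 0, -0.2]
    - [0, 0, 0, 0, 0, 0, 0.9]
    - [0, 0, 0, 0, 0, 0, 0.9]
    - [0, 0, 0, 0, 0, 0, 0.9]
    - [0, 0, 0, 0, 0, 0, 0.9]
    - [0, 0, 0, 0, 0, 0, 0.9]
    - [0, 0, 0, 0, 0, 0, 0.9]

```text
clock: 26.48
eef_pos: [0.5288, 0.409, 0.1364]
tool_rot: [-0.017, 0.706, 0.02, 0.708]
ft_force: [0.1, 4.7, 3.5]
grip_width: 0.0124
```

Reverse arc, to just past upright.

Call:
play_rows:
  plan:
    - [-5.3, -3.5, 0, 0, 0, 0, 1]
    - [-5.2, -3.5, 0, 0, 0, 0, 1]
    - [-9.5, -8.2, 0, 0, 0, 0, 1]
    - [-8.4, -9.4, 0, 0, 0, 0, 1]
    - [-7.2, -10.4, 0, 0, 0, 0, 1]
    - [-5.8, -11.2, 0, 0, 0, 0, 1]
    - [-4.4, -11.8, 0, 0, 0, 0, 1]
    - [-2.9, -12.3, 0, 0, 0, 0, 1]
    - [-1.3, -12.5, 0, 0, 0, 0, 1]
    - [0.3, -12.6, 0, 0, 0, 0, 1]
    - [1.9, -12.5, 0, 0, 0, 0, 1]

```text
clock: 27.4
eef_pos: [0.5341, 0.2976, 0.1833]
tool_rot: [-0.019, 0.706, 0.018, 0.707]
ft_force: [1.1, -0.7, 0.9]
grip_width: 0.0128
```

Call:
play_rows:
  plan:
    - [1.7, -6, 0, 0, 0, 0, 1]
    - [1.7, -6.1, 0, 0, 0, 0, 1]
    - [2.4, -5.8, 0, 0, 0, 0, 1]
    - [2.5, -5.8, 0, 0, 0, 0, 1]
    - [3.2, -5.5, 0, 0, 0, 0, 1]
    - [3.2, -5.4, 0, 0, 0, 0, 1]
    - [3.8, -5, 0, 0, 0, 0, 1]
    - [3.9, -5, 0, 0, 0, 0, 1]
    - [4.4, -4.5, 0, 0, 0, 0, 1]
    - [4.5, -4.5, 0, 0, 0, 0, 1]
    - [4.9, -3.9, 0, 0, 0, 0, 1]
    - [5, -3.9, 0, 0, 0, 0, 1]
    - [3.6, -2.2, 0, 0, 0, 0, 1]
    - [3.6, -2.2, 0, 0, 0, 0, 1]
    - [3.6, -2.1, 0, 0, 0, 0, 1]
    - [0, 0, 0, 0, 0, 0, 1]

```text
clock: 28.73
eef_pos: [0.5372, 0.2323, 0.1294]
tool_rot: [-0.018, 0.707, 0.019, 0.707]
ft_force: [4.3, 2.6, -7.5]
grip_width: 0.0127
```

Call:
play_rows:
  plan:
    - [2, -0.9, 0, 0, 0, 0, 1]
    - [2, -0.9, 0, 0, 0, 0, 1]
    - [2, -0.8, 0, 0, 0, 0, 1]
    - [1.5, -0.6, 0, 0, 0, 0, 1]
    - [1.5, -0.5, 0, 0, 0, 0, 1]
    - [1, -0.4, 0, 0, 0, 0, 1]
    - [1, -0.3, 0, 0, 0, 0, 1]
    - [1, 0, 0, 0, 0, 0, 1]
    - [0, 0, 0, 0, 0, 0, 1]
    - [0, 0, 0, 0, 0, 0, 1]

```text
clock: 29.57
eef_pos: [0.5375, 0.2287, 0.1206]
tool_rot: [-0.018, 0.706, 0.02, 0.707]
ft_force: [-0.8, 4.1, 4.1]
grip_width: 0.0131
```

Call:
play_rows:
  plan:
    - [1.5, -0.5, 0, 0, 0, 0, 1]
    - [0, 0, 0, 0, 0, 0, 1]
    - [0, 0, 0, 0, 0, 0, 1]

```text
clock: 29.82
eef_pos: [0.5375, 0.2287, 0.1205]
tool_rot: [-0.017, 0.706, 0.02, 0.708]
ft_force: [-4.0, 5.7, 11.1]
grip_width: 0.0127
```

Call:
play_rows:
  plan:
    - [0, 0, 0, 0, 0, 0, -0.2]
    - [0, 0, 0, 0, 0, 0, -0.2]
    - [0, 0, 0, 0, 0, 0, -0.2]
    - [0, 0, 0, 0, 0, 0, -0.2]
    - [-10, 0, 0, 0, 0, 0, -0.2]
    - [-25, 0, 0, 0, 0, 0, -0.2]
    - [-30, 0, 0, 0, 0, 0, -0.2]
    - [-20, 0, -10, 0, 0, 0, -0.2]
    - [0, -20, -20, 0, 0, 0, -0.2]
    - [0, -36, -20, 0, 0, 0, -0.2]
    - [0, -36, -20, 0, 0, 0, -0.2]
    - [0, -36, -20, 0, 0, 0, -0.2]
    - [0, -36, 0, 0, 0, 0, -0.2]
    - [0, -20, 0, 0, 0, 0, -0.2]
    - [0, -5, 0, 0, 0, 0, -0.2]
    - [0, 0, 0, 0, 0, 0, -0.2]

```text
clock: 31.15
eef_pos: [0.4577, 0.032, 0.2028]
tool_rot: [-0.017, 0.707, 0.017, 0.707]
ft_force: [0.4, 0.3, -0.7]
grip_width: 0.0515
```

```bash
python3 - <<'E'
from h import *
for n in("top","scene"):
    c=camera(n);w=cloud(c);save(c,n+"4.png",s=1.25)
    m=box(w,(.537,.23),.07,.126,.16);print("bar",rect(w[m]),np.median(w[m][:,2]))
    m=box(w,(.528,-.259),.1,.075,.115);P=w[m];
    print("grip",rect(P),np.median(P[:,2])) if len(P)>30 else print("grip gone")
    for t in "scraper","carrot1","scraper_bay","board":
        print(t,[(np.round(r["centre"],3).tolist(),round(r["confidence"],2)) for r in pinpoint(t,c)][:8])
    hsv=cv2.cvtColor(c["frame"],cv2.COLOR_RGB2HSV)
    m=(box(w,(.5,-.32),.17,.03,.07)&(hsv[...,0]>=8)&(hsv[...,0]<22)&(hsv[...,1]>150)).astype(np.uint8)
    k,l,s,ce=cv2.connectedComponentsWithStats(m)
    print("orange",[(w[(l==i)].mean(0).round(3).tolist(),int(s[i,4])) for i in range(1,k) if s[i,4]>12])
to((.528,-.258,.13),98.5)
E
```

```text
bar (array([534.2, 231.4]), array([90.7, 16.1], dtype=float32), 4.6, 225) 0.14188185889879534
grip (array([ 527.6, -257. ]), array([89.8, 25.1], dtype=float32), 8.8, 328) 0.0960124473165479
scraper [([0.248, -0.296, -0.004], 0.73), ([0.458, 0.413, 0.001], 0.66), ([0.529, -0.259, 0.039], 0.63)]
carrot1 [([0.432, -0.345, 0.038], 0.58), ([0.488, -0.359, 0.037], 0.56), ([0.552, -0.354, 0.038], 0.5), ([0.539, -0.404, 0.04], 0.49), ([0.482, -0.392, 0.041], 0.39)]
scraper_bay [([0.628, 0.234, 0.07], 0.73), ([0.489, -0.361, 0.039], 0.68)]
board [([0.5, -0.319, -0.001], 0.63)]
orange [([0.551, -0.347, 0.052], 64), ([0.541, -0.393, 0.051], 75), ([0.486, -0.355, 0.051], 77), ([0.48, -0.388, 0.052], 84), ([0.43, -0.341, 0.052], 87)]
bar (array([538. , 229.6]), array([94. , 14.3], dtype=float32), 2.9, 118) 0.1408993586714391
grip (array([ 531.5, -258.3]), array([93.1, 23.8], dtype=float32), 9.3, 182) 0.09596407815545749
scraper [([0.526, -0.26, 0.039], 0.81), ([0.448, 0.037, 0.002], 0.81), ([0.253, -0.294, -0.004], 0.78)]
carrot1 [([0.428, -0.343, 0.041], 0.63), ([0.553, -0.353, 0.036], 0.56), ([0.487, -0.361, 0.044], 0.51), ([0.542, -0.398, 0.038], 0.49), ([0.48, -0.39, 0.041], 0.4)]
scraper_bay [([0.634, 0.234, 0.072], 0.66)]
board [([0.495, -0.321, -0.004], 0.96), ([0.764, -0.054, 0.001], 0.53)]
orange [([0.43, -0.343, 0.052], 41), ([0.481, -0.39, 0.053], 43), ([0.486, -0.357, 0.052], 41), ([0.54, -0.395, 0.052], 39), ([0.553, -0.349, 0.053], 37)]
TCP [0.4576 0.0339 0.202 ] shift mm [  72.  -295.3   54.8] rv [-0.095 -0.    -0.   ]
shift in target axes [  72.  -299.1   26.5]
```

Call:
play_rows:
  plan:
    - [0, 0, 0, -0.05, 0, 0, -0.2]
    - [0, 0, 0, -0.049, 0, 0, -0.2]
    - [0, -19, 2, 0, 0, 0, -0.2]
    - [0, -35, 3, 0, 0, 0, -0.2]
    - [0, -35, 3, 0, 0, 0, -0.2]
    - [0, -35, 3, 0, 0, 0, -0.2]
    - [0, -35, 3, 0, 0, 0, -0.2]
    - [0, -35, 3, 0, 0, 0, -0.2]
    - [10, -35, 3, 0, 0, 0, -0.2]
    - [20, -35, 3, 0, 0, 0, -0.2]
    - [20, -22, 3, 0, 0, 0, -0.2]
    - [15, -10, 1, 0, 0, 0, -0.2]
    - [7, -3, 0, 0, 0, 0, -0.2]
    - [0, 0, 0, 0, 0, 0, -0.2]
    - [0, 0, 0, 0, 0, 0, -0.2]
    - [0, 0, 0, 0, 0, 0, -0.2]

```text
clock: 32.98
eef_pos: [0.5299, -0.2574, 0.1313]
tool_rot: [-0.054, 0.705, 0.054, 0.706]
ft_force: [0.1, -0.1, 0.7]
grip_width: 0.0513
```

```bash
python3 - <<'E'
from h import *
to((.5285,-.258,.063),98.7)
E
```

```text
TCP [ 0.5299 -0.2574  0.1313] shift mm [68.3 -0.4 -1.5] rv [0.001 0.001 0.001]
shift in target axes [68.3 -0.4 -1.4]
```

Call:
play_rows:
  plan:
    - [12, -0.4, -1.4, 0, 0, 0, -0.2]
    - [20, 0, 0, 0, 0, 0, -0.2]
    - [18, 0, 0, 0, 0, 0, -0.2]
    - [11, 0, 0, 0, 0, 0, -0.2]
    - [6, 0, 0, 0, 0, 0, -0.2]
    - [0, 0, 0, 0, 0, 0, -0.2]
    - [0, 0, 0, 0, 0, 0, 0.9]
    - [0, 0, 0, 0, 0, 0, 0.9]
    - [0, 0, 0, 0, 0, 0, 0.9]
    - [0, 0, 0, 0, 0, 0, 0.9]
    - [0, 0, 0, 0, 0, 0, 0.9]
    - [0, 0, 0, 0, 0, 0, 0.9]

```text
clock: 33.98
eef_pos: [0.5291, -0.2594, 0.0647]
tool_rot: [-0.054, 0.704, 0.053, 0.706]
ft_force: [0.4, 1.2, 6.0]
grip_width: 0.0229
```

```bash
python3 - <<'E'
from h import *
C=np.array([.498,-.321]);a=np.radians(3.4);U=np.array([np.cos(a),np.sin(a)]);V=np.array([-np.sin(a),np.cos(a)])
for p in[(.430,-.343),(.487,-.360),(.481,-.391),(.541,-.396),(.552,-.351)]:print("uv",((np.array(p)-C)@np.c_[U,V]*1000).round())
p=np.array(get_obs()["eef_pos"][:2]);print("tcp uv",((p-C)@np.c_[U,V]*1000).round(1))
q=C+.015*U+.060*V;to((*q,.065),93.4)
E
```

```text
uv [-69. -18.]
uv [-13. -38.]
uv [-21. -69.]
uv [ 38. -77.]
uv [ 52. -33.]
tcp uv [34.7 59.7]
TCP [ 0.5291 -0.2594  0.0647] shift mm [ -0.4   2.1 -19.6] rv [0.092 0.003 0.002]
shift in target axes [ -0.3   0.3 -19.7]
```

Call:
play_rows:
  plan:
    - [-3, 0, 0, 0, 0, 0, 1]
    - [0, 0, 0, 0.092, 0, 0, 1]
    - [0, 0, -8, 0, 0, 0, 1]
    - [0, 0, -12, 0, 0, 0, 1]
    - [1, 0, 0, 0, 0, 0, 1]
    - [0, 0, 0, 0, 0, 0, 1]
    - [0, 0, 0, 0, 0, 0, 1]

```text
clock: 34.57
eef_pos: [0.5075, -0.26, 0.065]
tool_rot: [-0.021, 0.707, 0.021, 0.707]
ft_force: [0.1, -0.8, -2.1]
grip_width: 0.0233
```

Call:
play_rows:
  plan:
    - [-0.7, -5, 0, 0, 0, 0, 1]
    - [0, -10, 0, 0, 0, 0, 1]
    - [0, -10, 0, 0, 0, 0, 1]
    - [0, -10, 0, 0, 0, 0, 1]
    - [0, -10, 0, 0, 0, 0, 1]
    - [0, -10, 0, 0, 0, 0, 1]
    - [0, -10, 0, 0, 0, 0, 1]
    - [0, -10, 0, 0, 0, 0, 1]
    - [0, -10, 0, 0, 0, 0, 1]
    - [0, -10, 0, 0, 0, 0, 1]

```text
clock: 35.4
eef_pos: [0.5136, -0.3558, 0.0657]
tool_rot: [-0.021, 0.707, 0.021, 0.707]
ft_force: [0.5, 0.4, -1.4]
grip_width: 0.0232
```

```bash
python3 - <<'E'
from h import *
o=get_obs();print(o["eef_pos"],o["ft_force"])
c=camera("scene");save(c,"s5.png",(160,140,330,260),4)
E
```

```text
[ 0.51355134 -0.35584284  0.06570109] [ 0.50591039  0.35117757 -1.42997266]
```

View pics/s5.png

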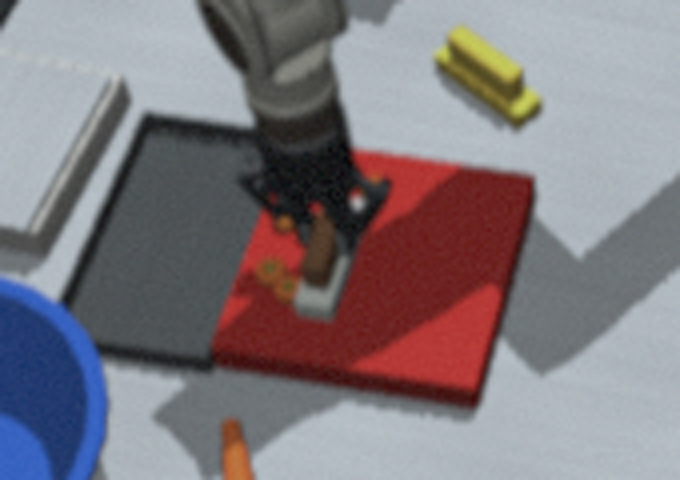

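Call:
play_rows:
  plan:
    - [0, -8, 0, 0, 0, 0, 1]
    - [0, -10, 0, 0, 0, 0, 1]
    - [0, -10, 0, 0, 0, 0, 1]
    - [0, -10, 0, 0, 0, 0, 1]
    - [0, -10, 0, 0, 0, 0, 1]
    - [0, -10, 0, 0, 0, 0, 1]
    - [0, -10, 0, 0, 0, 0, 1]
    - [0, -10, 0, 0, 0, 0, 1]
    - [0, -8, 0, 0, 0, 0, 1]
    - [0, -4, 0, 0, 0, 0, 1]
    - [0, 0, 0, 0, 0, 0, 1]
    - [0, 0, 0, 0, 0, 0, 1]

```text
clock: 36.45
eef_pos: [0.5188, -0.4447, 0.0656]
tool_rot: [-0.021, 0.707, 0.021, 0.707]
ft_force: [0.3, -0.0, -1.6]
grip_width: 0.0233
```

Call:
play_rows:
  plan:
    - [-15, 5, 0, 0, 0, 0, 1]
    - [-20, 20, -5, 0, 0, 0, 1]
    - [-15, 35, -15, 0, 0, 0, 1]
    - [0, 38, -20, 0, 0, 0, 1]
    - [0, 38, -25, 0, 0, 0, 1]
    - [0, 30, -15, 0, 0, 0, 1]
    - [0, 6, -5, 0, 0, 0, 1]
    - [0, 0, 0, 0, 0, 0, 1]
    - [0, 0, 0, 0, 0, 0, 1]

```text
clock: 37.2
eef_pos: [0.4275, -0.2821, 0.1167]
tool_rot: [-0.022, 0.706, 0.021, 0.707]
ft_force: [-0.6, 0.6, -1.4]
grip_width: 0.0233
```

```bash
cat >> h.py <<'E'
def carrots():
    C=np.array([.498,-.321]);a=np.radians(3.4);U=np.array([np.cos(a),np.sin(a)]);V=np.array([-np.sin(a),np.cos(a)])
    p=np.array(get_obs()["eef_pos"]);print("tcp uv",((p[:2]-C)@np.c_[U,V]*1000).round(1),p[2].round(4))
    for n in("top","scene"):
        c=camera(n);w=cloud(c);hsv=cv2.cvtColor(c["frame"],cv2.COLOR_RGB2HSV)
        m=(box(w,(.5,-.4),.22,-.01,.062)&(hsv[...,0]>=8)&(hsv[...,0]<22)&(hsv[...,1]>130)).astype(np.uint8)
        k,l,s,ce=cv2.connectedComponentsWithStats(m)
        for i in range(1,k):
            if s[i,4]>10:
                q=w[l==i].mean(0);print(n,"uvz",((q[:2]-C)@np.c_[U,V]*1000).round(),q[2].round(3),int(s[i,4]))
    return C,U,V,c
E
python3 - <<'E'
from h import *
C,U,V,c=carrots();save(c,"s6.png",(160,140,330,260),4)
to((*(C-.072*U+.04*V),.0655),93.4)
E
```

```text
tcp uv [-68.  43.] 0.1167
top uvz [200. -65.] 0.026 95
top uvz [  38. -161.] 0.014 138
scene uvz [-69. -18.] 0.052 42
scene uvz [ -34. -128.] 0.03 20
scene uvz [   7. -134.] 0.025 25
scene uvz [  39. -163.] 0.015 78
scene uvz [201. -68.] 0.027 52
TCP [ 0.4282 -0.2832  0.1164] shift mm [50.9 -1.8 -4.7] rv [-0.     0.002  0.002]
shift in target axes [50.9 -1.9 -4.6]
```

View pics/s6.png

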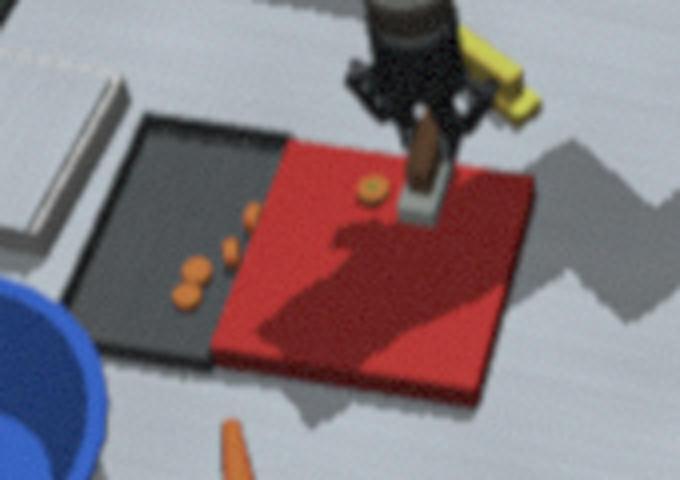

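Call:
play_rows:
  plan:
    - [10, 0, -10, 0, 0, 0, 1]
    - [18, 0, -7, 0, 0, 0, 1]
    - [14, 0, 0, 0, 0, 0, 1]
    - [6, 0, 0, 0, 0, 0, 1]
    - [2.5, 0, 0, 0, 0, 0, 1]
    - [0, 0, 0, 0, 0, 0, 1]
    - [0, 0, 0, 0, 0, 0, 1]

```text
clock: 37.88
eef_pos: [0.411, -0.2841, 0.0657]
tool_rot: [-0.021, 0.706, 0.021, 0.707]
ft_force: [0.0, -0.3, -1.1]
grip_width: 0.023
```

Call:
play_rows:
  plan:
    - [0, -6, 0, 0, 0, 0, 1]
    - [0, -10, 0, 0, 0, 0, 1]
    - [0, -10, 0, 0, 0, 0, 1]
    - [0, -10, 0, 0, 0, 0, 1]
    - [0, -10, 0, 0, 0, 0, 1]
    - [0, -10, 0, 0, 0, 0, 1]
    - [0, -10, 0, 0, 0, 0, 1]
    - [0, -10, 0, 0, 0, 0, 1]
    - [0, -10, 0, 0, 0, 0, 1]
    - [0, -10, 0, 0, 0, 0, 1]
    - [0, -10, 0, 0, 0, 0, 1]
    - [0, -10, 0, 0, 0, 0, 1]
    - [0, -10, 0, 0, 0, 0, 1]
    - [0, -10, 0, 0, 0, 0, 1]
    - [0, -10, 0, 0, 0, 0, 1]
    - [0, -10, 0, 0, 0, 0, 1]
    - [0, -10, 0, 0, 0, 0, 1]
    - [0, -5, 0, 0, 0, 0, 1]
    - [0, 0, 0, 0, 0, 0, 1]

```text
clock: 39.47
eef_pos: [0.4201, -0.4553, 0.0652]
tool_rot: [-0.021, 0.707, 0.02, 0.707]
ft_force: [-0.1, 0.7, -1.5]
grip_width: 0.0231
```

Call:
play_rows:
  plan:
    - [-20, 5, 0, 0, 0, 0, 1]
    - [-35, 20, 5, 0, 0, 0, 1]
    - [-38, 36, 10, 0, 0, 0, 1]
    - [-35, 38, 12, 0, 0, 0, 1]
    - [-12, 38, 12, 0, 0, 0, 1]
    - [0, 38, 12, 0, 0, 0, 1]
    - [0, 38, 12, 0, 0, 0, 1]
    - [0, 36, 12, 0, 0, 0, 1]
    - [0, 20, 5, 0, 0, 0, 1]
    - [0, 5, 0, 0, 0, 0, 1]
    - [0, 0, 0, 0, 0, 0, 1]

```text
clock: 40.38
eef_pos: [0.4797, -0.19, 0.1897]
tool_rot: [-0.022, 0.707, 0.022, 0.707]
ft_force: [0.6, 0.2, -2.2]
grip_width: 0.0233
```

```bash
python3 - <<'E'
from h import *
C,U,V,c=carrots();save(c,"s7.png",(160,140,330,260),4)
c=camera("top")
for t in("scraper_bay","case"):print(t,[(np.round(r["centre"],3).tolist(),round(r["confidence"],2)) for r in pinpoint(t,c)][:3])
print(get_obs()["joint_pos"].round(2)); to((.634,.236,.2),183); to((.634,.236,.2),3)
E
```

```text
tcp uv [-10.5 131.9] 0.1897
top uvz [200. -64.] 0.026 93
top uvz [  37. -161.] 0.014 134
top uvz [   3. -134.] 0.025 50
top uvz [ -39. -126.] 0.027 43
top uvz [ -69. -163.] 0.014 82
scene uvz [ -70. -166.] 0.015 41
scene uvz [ -35. -128.] 0.03 20
scene uvz [   7. -135.] 0.025 25
scene uvz [  39. -163.] 0.015 78
scene uvz [200. -69.] 0.026 51
scraper_bay [([0.63, 0.232, 0.074], 0.71), ([0.509, -0.453, 0.017], 0.41)]
case [([0.534, 0.232, -0.003], 0.7), ([0.503, -0.518, 0.001], 0.32)]
[-0.38  0.3  -0.03  1.24 -0.   -0.44]
TCP [ 0.4796 -0.1932  0.1894] shift mm [-10.7 419.6 178.7] rv [-1.566 -0.     0.   ]
shift in target axes [ -10.6 -176.7  420.5]
TCP [ 0.4796 -0.1932  0.1894] shift mm [-10.7 419.6 178.7] rv [1.576 0.    0.   ]
shift in target axes [ -10.6  176.7 -420.5]
```

View pics/s7.png

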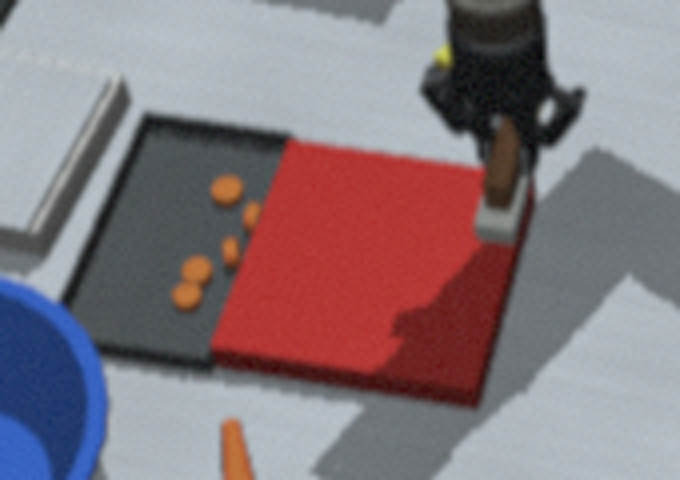

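Call:
play_rows:
  plan:
    - [-1, 0, 0, -0.112, 0, 0, 1]
    - [-1, 0, 0, -0.112, 0, 0, 1]
    - [-1, 0, 0, -0.112, 0, 0, 1]
    - [-1, 0, 0, -0.112, 0, 0, 1]
    - [-1, 0, 0, -0.112, 0, 0, 1]
    - [-1, 0, 0, -0.112, 0, 0, 1]
    - [-1, 0, 0, -0.112, 0, 0, 1]
    - [-1, 0, 0, -0.112, 0, 0, 1]
    - [-1, 0, 0, -0.112, 0, 0, 1]
    - [-1, 0, 0, -0.112, 0, 0, 1]
    - [-1, 0, 0, -0.112, 0, 0, 1]
    - [-1, 0, 0, -0.112, 0, 0, 1]
    - [0, 0, 0, -0.111, 0, 0, 1]
    - [0, 0, 0, -0.111, 0, 0, 1]
    - [0, 0, 0, 0, 0, 0, 1]
    - [0, 0, 0, 0, 0, 0, 1]

```text
clock: 41.97
eef_pos: [0.4796, -0.1929, 0.2014]
tool_rot: [-0.512, 0.487, 0.512, 0.487]
ft_force: [0.1, 0.4, -0.9]
grip_width: 0.0236
```

```bash
python3 - <<'E'
from h import *
to((.633,.2345,.2),183)
E
```

```text
TCP [ 0.4796 -0.1929  0.2014] shift mm [   1.4 -174.5  419.2] rv [-0.003 -0.    -0.   ]
shift in target axes [   1.4 -175.6  418.7]
```

Call:
play_rows:
  plan:
    - [0, -6, 15, 0, 0, 0, 1]
    - [0, -14, 34, 0, 0, 0, 1]
    - [0, -14, 34, 0, 0, 0, 1]
    - [0, -14, 34, 0, 0, 0, 1]
    - [0, -14, 34, 0, 0, 0, 1]
    - [0, -14, 34, 0, 0, 0, 1]
    - [0, -14, 34, 0, 0, 0, 1]
    - [0, -14, 34, 0, 0, 0, 1]
    - [0, -14, 34, 0, 0, 0, 1]
    - [0, -14, 34, 0, 0, 0, 1]
    - [0, -14, 34, 0, 0, 0, 1]
    - [0, -14, 34, 0, 0, 0, 1]
    - [0, -10, 20, 0, 0, 0, 1]
    - [0, -5, 10, 0, 0, 0, 1]
    - [0, 0, 0, 0, 0, 0, 1]
    - [0, 0, 0, 0, 0, 0, 1]
    - [0, 0, 0, 0, 0, 0, 1]

```text
clock: 43.38
eef_pos: [0.6316, 0.2348, 0.2012]
tool_rot: [-0.513, 0.487, 0.513, 0.486]
ft_force: [-0.7, -0.9, -1.1]
grip_width: 0.0235
```

```bash
python3 - <<'E'
from h import *
to((.633,.2345,.096),183)
c=camera("top");save(c,"t8.png",(160,120,280,280),3.5)
E
```

```text
TCP [0.6316 0.2348 0.2012] shift mm [105.2  -1.5  -0.3] rv [-0.    -0.001 -0.001]
shift in target axes [105.2  -1.4  -0.4]
```

View pics/t8.png

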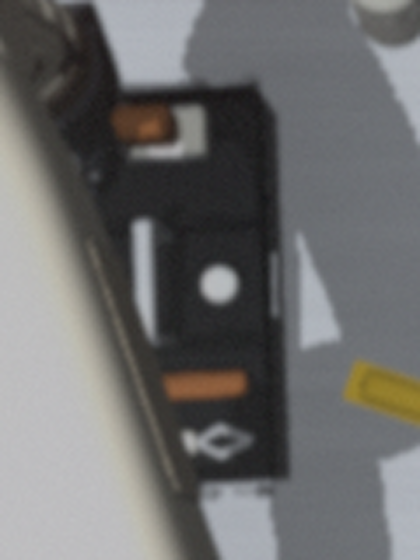

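Call:
play_rows:
  plan:
    - [10, -1.4, 0, 0, 0, 0, 1]
    - [18, 0, 0, 0, 0, 0, 1]
    - [22, 0, 0, 0, 0, 0, 1]
    - [22, 0, 0, 0, 0, 0, 1]
    - [16, 0, 0, 0, 0, 0, 1]
    - [8, 0, 0, 0, 0, 0, 1]
    - [4, 0, 0, 0, 0, 0, 1]
    - [2, 0, 0, 0, 0, 0, 1]
    - [1, 0, 0, 0, 0, 0, 1]
    - [0, 0, 0, 0, 0, 0, 1]
    - [0, 0, 0, 0, 0, 0, 1]

```text
clock: 44.35
eef_pos: [0.634, 0.2364, 0.0999]
tool_rot: [0.514, -0.485, -0.513, -0.487]
ft_force: [-0.3, 0.4, -1.1]
grip_width: 0.0234
```

Call:
play_rows:
  plan:
    - [1.5, 0, 0, 0, 0, 0, 1]
    - [1.5, 0, 0, 0, 0, 0, 1]
    - [1, 0, 0, 0, 0, 0, 1]
    - [1, 0, 0, 0, 0, 0, 1]
    - [0, 0, 0, 0, 0, 0, 1]
    - [0, 0, 0, 0, 0, 0, 1]

```text
clock: 44.85
eef_pos: [0.6333, 0.2361, 0.0941]
tool_rot: [0.513, -0.486, -0.513, -0.486]
ft_force: [-1.7, -1.5, 2.2]
grip_width: 0.0233
```

Call:
play_rows:
  plan:
    - [0, 0, 0, 0, 0, 0, -0.05]
    - [0, 0, 0, 0, 0, 0, -0.05]
    - [0, 0, 0, 0, 0, 0, -0.05]
    - [0, 0, 0, 0, 0, 0, -0.05]
    - [-8, 0, 0, 0, 0, 0, -0.05]
    - [-20, 0, 0, 0, 0, 0, -0.05]
    - [-30, 0, 0, 0, 0, 0, -0.05]
    - [-35, 0, 0, 0, 0, 0, -0.05]
    - [-30, 0, 0, 0, 0, 0, -0.05]
    - [-10, 10, -20, 0, 0, 0, -0.05]
    - [0, 15, -36, 0, 0, 0, -0.05]
    - [0, 15, -36, 0, 0, 0, -0.05]
    - [0, 15, -36, 0, 0, 0, -0.05]
    - [0, 15, -36, 0, 0, 0, -0.05]
    - [0, 15, -36, 0, 0, 0, -0.05]
    - [0, 15, -36, 0, 0, 0, -0.05]
    - [0, 10, -20, 0, 0, 0, -0.05]
    - [0, 0, 0, 0, 0, 0, -0.05]

```text
clock: 46.35
eef_pos: [0.5356, -0.0295, 0.2277]
tool_rot: [0.512, -0.488, -0.512, -0.487]
ft_force: [0.8, 0.9, 0.6]
grip_width: 0.0449
```

```bash
python3 - <<'E'
from h import *
for n in("top","scene"):
    c=camera(n);w=cloud(c);save(c,n+"9.png",s=1.25)
    m=box(w,(.536,.231),.06,.13,.16);print("bar",rect(w[m]),np.median(w[m][:,2]))
    m=box(w,(.633,.236),.05,.112,.15);print("grip",rect(w[m]),np.median(w[m][:,2]))
    for t in "scraper","spice_jar","sauce_bottle","timer","steel_cup","sponge_brush":
        print(t,[(np.round(r["centre"],3).tolist(),round(r["confidence"],2)) for r in pinpoint(t,c)][:3])
E
```

```text
bar (array([533.5, 231.1]), array([88.8, 15. ], dtype=float32), 3.6, 217) 0.14143884584959032
grip (array([635.6, 238.1]), array([87. , 61.3], dtype=float32), 71.1, 344) 0.1261078831235104
scraper [([0.248, -0.298, -0.004], 0.94), ([0.632, 0.238, 0.068], 0.89)]
spice_jar [([0.77, -0.052, 0.001], 0.64), ([0.457, 0.415, 0.002], 0.51), ([0.559, -0.486, 0.012], 0.47)]
sauce_bottle [([0.775, 0.057, 0.003], 0.96), ([0.57, 0.41, -0.002], 0.3)]
timer [([0.455, 0.419, 0.003], 0.64)]
steel_cup [([0.756, -0.153, -0.004], 0.7)]
sponge_brush [([0.57, 0.407, -0.005], 0.94), ([0.532, -0.49, 0.014], 0.73)]
bar (array([537.7, 229.8]), array([89.7, 13.8], dtype=float32), 2.8, 116) 0.1411311836692175
grip (array([615.8, 236.7]), array([89.9, 65. ], dtype=float32), -85.7, 237) 0.125919592169923
scraper [([0.449, 0.036, 0.003], 0.67), ([0.252, -0.294, -0.004], 0.66), ([0.632, 0.238, 0.067], 0.62)]
spice_jar [([0.766, -0.055, 0.003], 0.79), ([0.538, 0.228, 0.132], 0.29)]
sauce_bottle [([0.774, 0.061, 0.001], 0.83)]
timer [([0.456, 0.407, -0.001], 0.6)]
steel_cup [([0.753, -0.152, 0.002], 0.7), ([0.507, -0.518, 0.002], 0.35)]
sponge_brush [([0.575, 0.404, 0.002], 0.68)]
```

View pics/scene9.png

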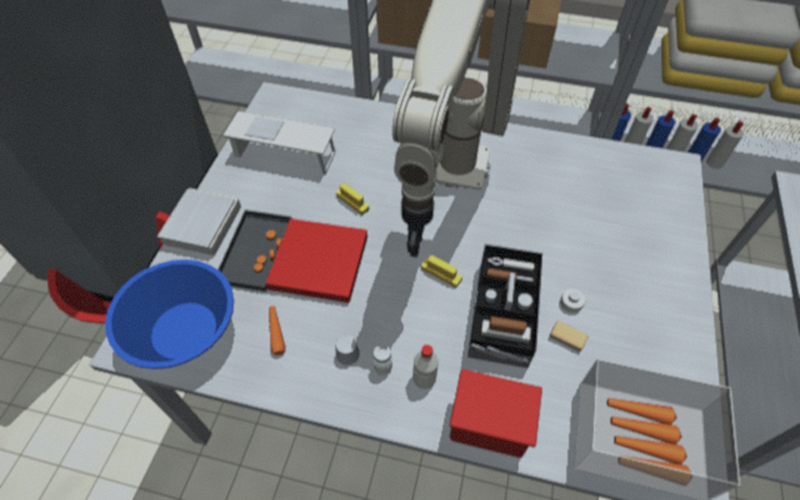

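The scene view shows the tray shut, the scraper upright in the +x bay at (505,327), the board bare, and all five carrots in the pan near (268,250).

```bash
python3 -c "
from workcell import *
print(job_done())"
```

```text
the job is handed in; nothing more can be done
None
```

I packed the kit as asked and handed the job in at about 46 s of the 184 s allowed. `job_done()` gave no verdict, so this rests on my own last checks.

- **Plates:** I swung the tray open and put the three plates present flat in the plate bay in one pile. Their centres agreed within about 2 mm, and the pile lined up with the case to within about 0.5°.
- **Tray:** I lowered it slowly by the bar until it was home. An extra 1.5 mm push met firm resistance, and the bar's height and position matched the shut readings from the start.
- **Carrots:** Two strokes cleared the board, and all five tops are in the pan. Two of them stand on edge against the pan's board-side wall, below the board's top. One carrot had moved about 25 mm before the strokes, so I measured again first.
- **Scraper:** It stands upright in the +x bay of the shut tray. The network put its underside at z = 0.068 m, against a bay floor at 0.0695 m.
- **Bystanders:** The jar, bottle, timer, cup and brush read as before, within network error, and both yellow look-alikes stayed put.

**Disagreements:** The two cameras differed by 2–4 mm in x, so I averaged them or compared positions within one camera. The last outline check of the scraper's grip also picked up tray walls and was unusable, so I relied on the network reading and the picture.

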